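Lock the jar clamp of a shaker with its castle nut

ROBOT

A 6-joint arm with a two-finger parallel gripper is mounted at the origin on the work surface. World frame = base frame: x ahead of the robot, y to its left, z up, the work surface at z = 0. Lengths are in m, angles in rad, forces in N, time in s.
With the tool pointing down it reaches from about 0.35 to 0.975 m from the base axis. Payload 4.9 kg.
Tool frame: the origin (TCP) lies at the very end of the fingers, on their centre line; the grasp point (between the pads) lies manip.grip_point_offset behind it (manip.grip_point_offset is the distance from the TCP to the grasp point, in m); z points along the fingers, y is the line along which they close (so a half turn about z gives the same grasp; the last joint's range is limited). The gripper opens to 85 mm and grips with 20 to 120 N. Pads are 22 mm wide; open, the fingers measure 114 mm over their backs; the gripper's body (76 mm by 85 mm) begins 54 mm behind the grasp point. The pads swing forward as they close: fully open they stand 13 mm farther back than shut.
Start: joints at [1.212, 0.053, 1.613, -0, 1.476, -0.119], TCP at [0.148, 0.607, 0.231] pointing down, gripper open.
Joint ranges: [-3.01, 3.01], [-1.01, 2.22], [0.06, 2.58], [-1.02, 4.17], [0.09, 2.62], [-3.14, 3.14]. Speed limits (rad/s): [2.57, 2.57, 3.14, 3.14, 3.14, 3.14].

INTERFACE

Orientations are given as a unit quaternion [w, x, y, z].
In Python, from plant import manip gives the robot as it stands.
- The arm moves only by the shell command python3 -m crank 'ROWS' [OPENING]. ROWS is JSON, a list of rows, each an object of numbers: "x", "y", "z": the shift along the tool's x, y, z in cm; "turn": the turn about the tool's z in rad. In form: [{"x": .., "y": .., "z": .., "turn": ..}, ...]. A call has 1 to 5 rows; each row shifts and turns the commanded pose from where the row before left it, along the tool's axes as they then stand; what a row does not reach is not made up. A row lasts 1/10 s, in which the tool goes at most 50 mm and 8.59 degrees, less where a joint would pass 70% of its speed; a pose out of reach is approached as far as the arm can. A call with a gripper value outside its range is refused whole. OPENING is the opening in per cent of the stroke, from 0 (shut) to 100 (fully open), set as the call begins (- or left out, the last holds). The fingers move at their own pace and stop on an object; the grip force is fixed at half the most. Time passes only in rows, so rows that do not move let the fingers close. It gives the time, the measured TCP pose, the force, the opening and the grip force at its end, in the units of the state.
- manip.state(): the state, without advancing time (a new reading comes with each control period).
- manip.grab_frame(name): name is "scene" or "top" or "wrist"; returns (picture, depth): 384x512x3 uint8, red, green, blue; 384x512 float32, m along the optical axis (not along the pixel's ray), 0 where there is no reading.
- manip.camera_model(name): a dict with "mtx" (3x3 intrinsics, pixels), "world_to_cam" (4x4, takes a point from world to camera coordinates). Camera axes: x right, y down, z forward; pixel columns grow to the right and rows downward; lengths in m; the calibration is good to about 2 mm. A picture is of the moment at which its call begins: read the wrist's pose just before it. camera_model takes no time and is no camera call; for the wrist camera it gives the pose at the moment of the call.
- manip.job_done(): hands the job in; it is judged then, once.
The state is a dict: "time": time; "joint_pos": joint angles; "joint_vel": joint speeds; "joint_efforts": joint torques, N m; "tool_pos": TCP position; "tool_rot": TCP orientation; "contact_force": force on the tool from outside, world axes, zero at the start; "ft_torque": the same for the moment, N m; "gripper_width": opening from 0.0 (shut) to 1.0 (fully open); "grasp_force": force on a finger pad.
Only numpy, scipy, OpenCV 4.12 (cv2) and the standard library are available. Lean on these libraries where they do the work, as an engineer would, in place of code of your own. Each camera call takes 0.05 s, during which the arm holds its last target. There are 200 camera calls.

TASK

Clamp the jar in the shaker: tighten the castle nut (clockwise) down on the clamp bar to about 0.25 N m of torque, then turn it on, no further than the next slot, until a slot lines up with the cross hole of the stud, and slide the lock pin by its black knob through that slot into the stud, fully home. The pin must slide in freely, so never force it against the nut; do not overtighten, the lid would crack; leave the two bottles and the jar that stand beside the shaker alone.

Things in the scene. Friction and masses are not known exactly. Their poses are not given: they have to be found in the camera images.
- shaker: White bench shaker (fixed), 240 x 300 mm, 98 mm high; a frosted jar (110 mm across, white lid) stands in its middle. Origin: middle of its underside, on the bench; z up; x from its dial panel to its back; y along the clamp bar. The bar's hinge post at y = +120 mm does not stand above the bar.
- stud_hole (a point): Middle of the 7 mm cross hole in the upright 24 mm threaded stud, 248 mm above the bench, at the shaker's x = 0, y = -90 mm, with the shaker's axes; the hole runs along y. The stud ends 14 mm above this point.
- clamp_bar: Steel bar over the jar along the shaker's y, 40 x 262 x 14 mm; the stud passes through it. Origin: middle of its underside above the jar. Its top, 14 mm higher, is about 218 mm above the bench, some tenths of a mm more or less from jar to jar. On it an aluminium guide block of the lock pin, 20 mm wide, y = -26 to +4 mm, 40 mm above the bar's top.
- castle_nut: Steel castle nut on the stud: hexagon 40 mm over the flats, 36 mm high: lower 24 mm solid, upper 12 mm cut into six teeth by slots 8 mm wide, open at the top, one in the middle of each flat. Origin: on the stud's axis at its underside, just above the bar. x points out through a slot, square to a flat; z up.
- nut_mid (a point): Point on the nut's axis half-way up its 36 mm, with the nut's axes. 61 mm around this axis is free for fingers above the bar's top.
- nut_turn (a joint): Turn of the nut (rad), grows clockwise from above = tightening (1.5 mm a turn). Slots are in line with hole and pin at each whole multiple of pi/3, within 0.07. Starts at 0 to 0.4 and turns loosely (0.03 N m) until it meets the bar, at 0.4 to 3.5, unknown beforehand; from there the torque grows by about 0.4 N m a radian. It stays where left.
- lock_pin: Captive lock pin: 5 mm steel rod along the shaker's y in the guide block, 30 mm above the bar's top, nose towards the nut, with a round black knob (26 mm diameter, 16 mm long) on its far end. Origin: on the pin's axis; on the stud's axis when the pin is drawn back; moves with the pin.
- pin_knob (a point): Centre of the lock pin's black knob, with the shaker's axes. Above the bar 35 mm behind it (the shaker's +y) is free for fingers. Its lowest point is 17 mm above the bar's top.
- pin_slide (a joint): Travel of the lock pin (m) towards the nut (the shaker's -y): 0 drawn back; its nose meets a tooth at about 0.040 if no slot is in line; 0.066 fully home, knob against the guide block, nose in the stud. Slides with about 2 N, stays where left.
- amber_bottle: Amber bottle with black cap, 68 mm across, 144 mm high, beside the shaker; to be left alone. Origin: middle of its underside.
- squeeze_bottle: Frosted squeeze bottle with white cap, 48 mm across, 124 mm high, beside the shaker; to be left alone. Origin: middle of its underside.
- powder_jar: Low jar with white lid, 84 mm across, 74 mm high, beside the shaker; to be left alone. Origin: middle of its underside.

How it is judged:
By the outcome, as a careful person would: the job done as asked, in the order asked, and still so for the second after the job is handed in, with the robot touching nothing.
It also fails if it takes over 72 s, if anything falls off the work surface, if the arm or the gripper's body presses on something with over 40 N, if the wrist force passes 120 N, or if a joint passes its speed limit or range.

## Working session

There is one attempt and no reset: what is moved stays moved. The work goes in short steps, Python scripts to look and compute and a shell command to move; the robot and the scene stay as the last step left them, time stands still between calls to the robot, and variables do not carry over. Pictures are saved under pics/ and viewed, at most 10 in all, crops included, and the job is handed in when it is done.

```bash
mkdir -p pics; ls
python3 - <<'E'
from plant import manip
import cv2,numpy as np
print(manip.state(), manip.grip_point_offset)
for n in ["scene","top"]:
    p,d=manip.grab_frame(n); np.savez(f"{n}.npz",p=p,d=d,**manip.camera_model(n)); cv2.imwrite(f"pics/{n}.png",cv2.cvtColor(p,cv2.COLOR_RGB2BGR))
E
```

```text
pics
{'time': 0.0, 'joint_pos': array([ 1.21200929e+00,  5.33573570e-02,  1.61430049e+00,  3.65157626e-05,
        1.47602102e+00, -1.18953498e-01]), 'joint_vel': array([-0.00163153, -0.00104097,  0.00120546,  0.00054706,  0.00060675,
       -0.00111358]), 'joint_efforts': array([-1.51933324e-03, -3.93684769e+01, -3.70173883e+01, -2.14125048e-04,
        7.07063780e-03,  2.66836835e-06]), 'tool_pos': array([0.14820155, 0.60652585, 0.23005885]), 'tool_rot': array([-2.64462108e-04,  1.19631245e-01,  9.92817847e-01, -1.00918699e-03]), 'contact_force': array([0.19099272, 0.82386305, 0.13441773]), 'ft_torque': array([ 0.0152137 ,  0.03120977, -0.03720716]), 'grasp_force': 0.0, 'gripper_width': 1.0027641673677024} 0.0187
```

View pics/scene.png

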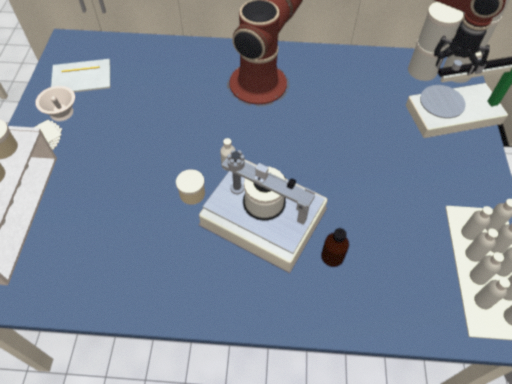

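View pics/top.png

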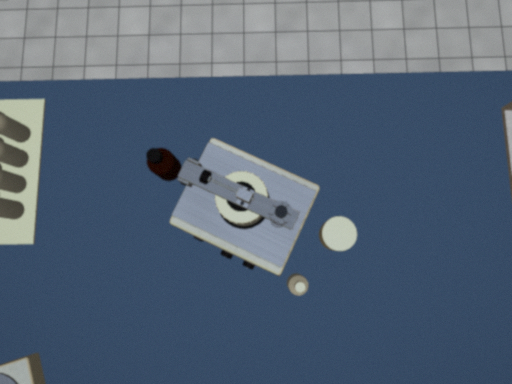

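The pictures show the shaker at about (245,205) in the top view, with the nut at (281,211), the knob at (205,177) and the guide block at (244,194). The amber bottle stands beyond the hinge end, and the white-capped bottle and jar stand near the nut end.

```bash
cat > h.py <<'E'
import numpy as np,cv2
def px2w(c,u,v,z):  # pixel -> world at plane height z
    K=c['mtx'];T=np.linalg.inv(c['world_to_cam'])
    r=T[:3,:3]@np.linalg.inv(K)@[u,v,1];o=T[:3,3]
    return o+r*(z-o[2])/r[2]
def w2px(c,p):
    q=c['world_to_cam']@np.append(p,1);q=c['mtx']@q[:3];return q[:2]/q[2]
E
python3 - <<'E'
from h import *
c=np.load('top.npz')
n=px2w(c,281,211,.26);k=px2w(c,205,177,.248)
print(n,k,np.linalg.norm(n-k),np.degrees(np.arctan2(*(k-n)[1::-1])))
for u,v,z in [(340,234,.074),(299,287,.124),(154,155,.144)]: print(px2w(c,u,v,z))
p=c['p'][120:280,140:350];cv2.imwrite('pics/topc.png',cv2.cvtColor(cv2.resize(p,None,fx=3.7,fy=3.7,interpolation=cv2.INTER_CUBIC),cv2.COLOR_RGB2BGR))
E
```

```text
[ 0.53931245 -0.02457839  0.26      ] [0.6107626  0.12453452 0.248     ] 0.16578234480201 64.39774476256609
[ 0.50299772 -0.17229179  0.074     ]
[ 0.38447736 -0.06666644  0.124     ]
[0.68627004 0.2603736  0.144     ]
```

View pics/topc.png

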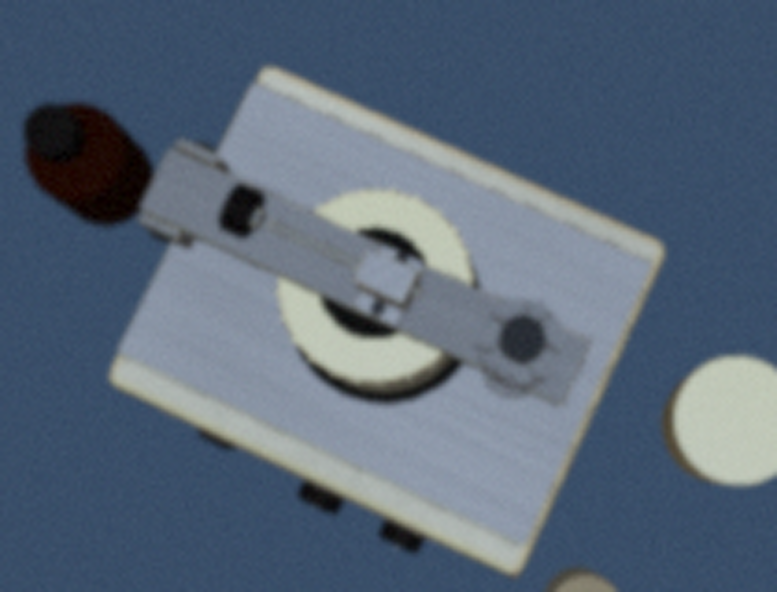

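```bash
python3 -m crank '[{"z":-4.5},{"z":-4.5},{"x":-3.4,"y":-3.3,"z":-1},{"x":-3.4,"y":-3.3,"z":-1},{"x":-3.4,"y":-3.3,"z":-1}]' && python3 -m crank '[{"x":-3.4,"y":-3.3},{"x":-3.4,"y":-3.3},{"x":-3.4,"y":-3.3},{"x":-3.4,"y":-3.3},{"x":-3.4,"y":-3.3}]' && python3 -m crank '[{"x":-3.4,"y":-3.3},{"x":-3.4,"y":-3.3},{"x":-3.4,"y":-3.3},{"x":-3.4,"y":-3.3},{"x":-3.4,"y":-3.3}]'; python3 -m crank '[{},{},{}]'
python3 -c "
from plant import manip
print(manip.state()['joint_pos'])"
```

```text
[ 1.21202070e+00  5.32965919e-02  1.61414528e+00 -1.29100368e-05
  1.47599465e+00 -1.18989160e-01]schema error: expected keys x, y, z, turn
schema error: expected keys x, y, z, turn
```

```bash
python3 -m crank '[{"x":0,"y":0,"z":-4.5,"turn":0},{"x":0,"y":0,"z":-4.5,"turn":0},{"x":-3.4,"y":-3.3,"z":-1,"turn":0},{"x":-3.4,"y":-3.3,"z":-1,"turn":0},{"x":-3.4,"y":-3.3,"z":-1,"turn":0}]' && python3 -m crank '[{"x":-3.4,"y":-3.3,"z":0,"turn":0},{"x":-3.4,"y":-3.3,"z":0,"turn":0},{"x":-3.4,"y":-3.3,"z":0,"turn":0},{"x":-3.4,"y":-3.3,"z":0,"turn":0},{"x":-3.4,"y":-3.3,"z":0,"turn":0}]' && python3 -m crank '[{"x":-3.4,"y":-3.3,"z":0,"turn":0},{"x":-3.4,"y":-3.3,"z":0,"turn":0},{"x":-3.4,"y":-3.3,"z":0,"turn":0},{"x":-3.4,"y":-3.3,"z":0,"turn":0},{"x":-3.4,"y":-3.3,"z":0,"turn":0}]'
python3 -c "
from plant import manip
print(manip.state()['joint_pos'])"
```

```text
time: 0.6
tool_pos: [0.2243, 0.4853, 0.3514]
tool_rot: [0.0, 0.119, 0.993, -0.0]
contact_force: [1.2, -0.6, 0.1]
gripper_width: 0.998
grasp_force: 0.0
time: 1.1
tool_pos: [0.3503, 0.2843, 0.3509]
tool_rot: [-0.0, 0.119, 0.993, -0.0]
contact_force: [1.3, 0.5, 0.0]
gripper_width: 1.003
grasp_force: 0.0
time: 1.6
tool_pos: [0.4764, 0.0835, 0.3509]
tool_rot: [-0.0, 0.12, 0.993, 0.0]
contact_force: [0.3, 0.4, 0.2]
gripper_width: 1.002
grasp_force: 0.0
[ 1.93561742e-02 -3.32870437e-01  1.76515046e+00  2.00878070e-04
  1.70952408e+00 -1.31129056e+00]
```

```bash
python3 -m crank '[{"x":-2.9,"y":-3,"z":-1.5,"turn":0},{"x":-2.9,"y":-3,"z":-1.5,"turn":0},{"x":-2.9,"y":-3,"z":-2,"turn":0},{"x":0,"y":0,"z":0,"turn":0}]'
cat > look.py <<'E'
import sys
from plant import manip
from h import *
n=sys.argv[1]
c=manip.camera_model("wrist");p,d=manip.grab_frame("wrist")
np.savez(n+".npz",p=p,d=d,**c);cv2.imwrite(f"pics/{n}.png",cv2.cvtColor(p,cv2.COLOR_RGB2BGR))
E
python3 look.py w1
```

```text
time: 2.0
tool_pos: [0.5409, -0.0265, 0.4029]
tool_rot: [0.001, 0.122, 0.992, -0.001]
contact_force: [0.4, 0.0, 0.9]
gripper_width: 1.0
grasp_force: 0.0
```

View pics/w1.png

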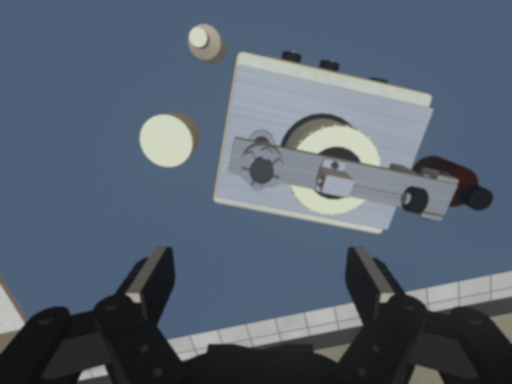

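The wrist view shows the stud and nut at (262,170), the guide block at (337,178) and the knob at (413,200).

Run:
```python
from h import *
c=np.load('w1.npz')
p=c['p'][125:225,225:445]
q=cv2.resize(p[:80,:80],None,fx=7,fy=7,interpolation=cv2.INTER_CUBIC)
cv2.imwrite('pics/w1c.png',cv2.cvtColor(q,cv2.COLOR_RGB2BGR))
d=c['d'];print(np.round(d[150:192:6,240:290:6],3))
print(px2w(c,262,171,.262),px2w(c,413,200,.248))
print(np.linalg.inv(c['world_to_cam']).round(3))
```

```text
[[0.331 0.312 0.306 0.306 0.295 0.304 0.316 0.331 0.331]
 [0.333 0.297 0.296 0.309 0.295 0.296 0.307 0.334 0.335]
 [0.31  0.298 0.298 0.29  0.29  0.31  0.299 0.311 0.336]
 [0.312 0.311 0.293 0.293 0.294 0.292 0.301 0.301 0.337]
 [0.301 0.303 0.294 0.295 0.295 0.294 0.314 0.34  0.339]
 [0.466 0.316 0.298 0.296 0.296 0.306 0.304 0.341 0.342]
 [0.471 0.469 0.307 0.308 0.32  0.306 0.308 0.472 0.47 ]]
[ 0.53815265 -0.02384266  0.262     ] [0.61183654 0.12338978 0.248     ]
[[ 0.242  0.918  0.313  0.461]
 [ 0.97  -0.229 -0.079 -0.007]
 [-0.     0.323 -0.946  0.546]
 [ 0.     0.     0.     1.   ]]
```

View pics/w1c.png

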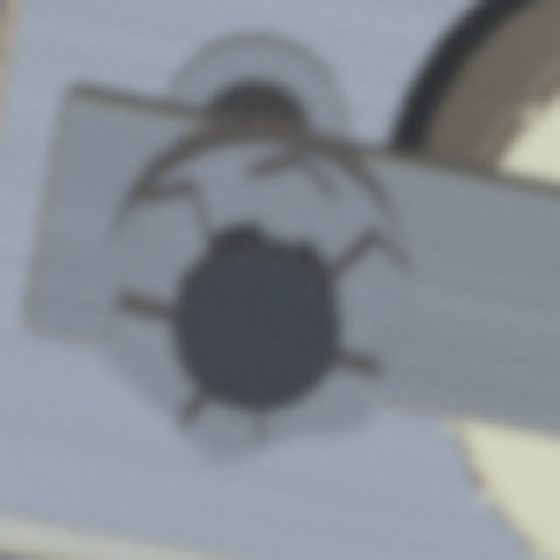

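The crop shows the stud top at (257,320) and slot walls around it. The slot angle isn't clear from this, so I'll rectify the view onto the nut's top plane.

Run:
```python
from h import *
c=np.load('w1.npz')
n=np.array([.5382,-.0238]);a=np.radians(64.0)
Y=np.array([np.cos(a),np.sin(a)]);X=np.array([Y[1],-Y[0]])
def rect(z):
    # out: right = shaker +y, down = +x (as seen from above), 10 px/mm, 56 mm
    s=np.array([[0,0],[560,0],[560,560],[0,560]],np.float32)
    w=[n+Y*(u-280)/1e4+X*(v-280)/1e4 for u,v in s]
    src=np.float32([w2px(c,[*q,z]) for q in w])
    return cv2.warpPerspective(c['p'],cv2.getPerspectiveTransform(src,s),(560,560),flags=cv2.INTER_CUBIC)
im=rect(.255)
for k in range(0,360,10):
    t=np.radians(k);u=np.array([np.cos(t),np.sin(t)])
    r=255 if k%60==0 else 0
    cv2.line(im,tuple((280+u*240).astype(int)),tuple((280+u*270).astype(int)),(r,0,0),2)
cv2.imwrite('pics/r1.png',cv2.cvtColor(im,cv2.COLOR_RGB2BGR))
```

```text
(no output)
```

View pics/r1.png

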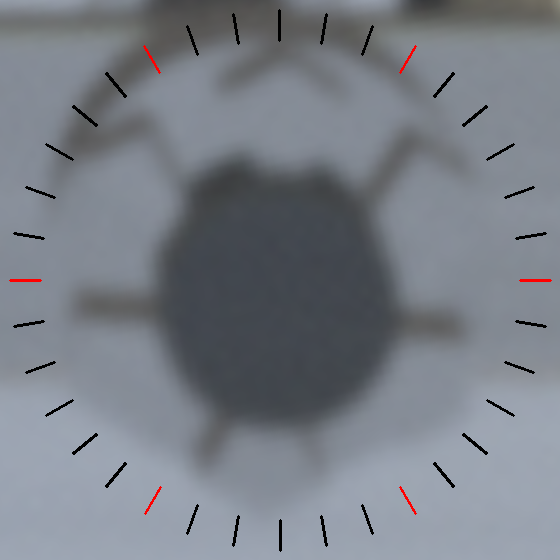

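The rectified view shows slots close to the red marks, about 3° clockwise, and a bottom corner at (265,515). So the nut turn is about 0.06 rad. I'll refine the bar's yaw by fitting its edges and turn the tool.

```bash
python3 - <<'E'
from h import *
n=np.array([.5382,-.0238]);a=np.radians(64.0)
Y=np.array([np.cos(a),np.sin(a)]);X=np.array([Y[1],-Y[0]])
for f in ['w1','top']:
    c=np.load(f+'.npz')
    # bar top plane, 5px/mm: y -20..220 mm from stud, x -40..40
    s=np.array([[0,0],[1200,0],[1200,400],[0,400]],np.float32)
    w=[n+Y*(u/5e3-.02)+X*(v-200)/5e3 for u,v in s]
    M=cv2.getPerspectiveTransform(np.float32([w2px(c,[*q,.218]) for q in w]),s)
    im=cv2.warpPerspective(c['p'],M,(1200,400))
    g=cv2.GaussianBlur(cv2.cvtColor(im,cv2.COLOR_RGB2GRAY),(0,0),4)
    L=cv2.createLineSegmentDetector().detect(g)[0][:,0]
    for l in L:
        d=l[2:]-l[:2];m=np.hypot(*d)
        if m>120 and abs(d[1])<.1*m: print(f,l.round(),round(np.degrees(np.arctan(d[1]/d[0])),2))
E
python3 -m crank '[{"x":0,"y":0,"z":0,"turn":-0.13},{"x":0,"y":0,"z":0,"turn":-0.13},{"x":0,"y":0,"z":0,"turn":-0.13},{"x":0,"y":0,"z":0,"turn":-0.13},{"x":0,"y":0,"z":0,"turn":-0.13}]' && python3 -m crank '[{"x":0,"y":0,"z":0,"turn":-0.13},{"x":0,"y":0,"z":0,"turn":0},{"x":0,"y":0,"z":0,"turn":0}]'
```

```text
time: 2.55
tool_pos: [0.5382, -0.0213, 0.4001]
tool_rot: [-0.001, -0.207, 0.978, 0.001]
contact_force: [0.5, 0.4, -0.1]
gripper_width: 1.001
grasp_force: 0.0
time: 2.85
tool_pos: [0.5385, -0.0218, 0.4006]
tool_rot: [-0.0, -0.266, 0.964, 0.0]
contact_force: [-0.5, 0.2, 1.2]
gripper_width: 0.997
grasp_force: 0.0
```

```bash
python3 - <<'E'
from h import *
n=np.array([.5382,-.0238]);a=np.radians(64.0)
Y=np.array([np.cos(a),np.sin(a)]);X=np.array([Y[1],-Y[0]])
for f in ['w1','top']:
    c=np.load(f+'.npz')
    s=np.array([[0,0],[1200,0],[1200,400],[0,400]],np.float32)
    w=[n+Y*(u/5e3-.02)+X*(v-200)/5e3 for u,v in s]
    M=cv2.getPerspectiveTransform(np.float32([w2px(c,[*q,.218]) for q in w]),s)
    g=cv2.GaussianBlur(cv2.cvtColor(cv2.warpPerspective(c['p'],M,(1200,400)),cv2.COLOR_RGB2GRAY),(0,0),5)
    gy=cv2.Sobel(g,cv2.CV_32F,0,1)
    for v0 in (100,300):
        A=np.abs(gy[v0-35:v0+35])
        u=np.arange(0,1200,4);v=A.argmax(0)[u]+v0-35
        k=A.max(0)[u]>np.median(A.max(0))*.7
        u,v=u[k],v[k]
        for _ in range(6):
            P=np.polyfit(u,v,1);r=abs(v-np.polyval(P,u));k=r<max(3,np.median(r)*2);u,v=u[k],v[k]
        print(f,v0,np.degrees(np.arctan(P[0])).round(2),P[1].round(1),len(u))
E
python3 -m crank '[{"x":0.15,"y":-0.15,"z":4,"turn":0},{"x":0,"y":0,"z":4,"turn":0},{"x":0,"y":0,"z":4,"turn":0},{"x":0,"y":0,"z":4,"turn":0},{"x":0,"y":0,"z":0,"turn":0}]' &&
python3 -m crank '[{"x":0,"y":0,"z":0.9,"turn":0},{"x":0,"y":0,"z":0.9,"turn":0},{"x":0,"y":0,"z":0,"turn":0}]'
```

```text
w1 100 -1.73 108.7 170
w1 300 0.06 315.0 189
top 100 -1.8 111.1 101
top 300 2.18 287.4 74
time: 3.35
tool_pos: [0.5344, -0.0237, 0.2337]
tool_rot: [-0.006, -0.266, 0.964, 0.003]
contact_force: [-0.6, -0.1, -1.1]
gripper_width: 1.0
grasp_force: 0.0
time: 3.65
tool_pos: [0.5389, -0.0248, 0.2241]
tool_rot: [0.001, -0.267, 0.964, -0.0]
contact_force: [1.0, 1.1, -0.2]
gripper_width: 0.999
grasp_force: 0.0
```

```bash
python3 -m crank '[{"x":0,"y":0,"z":0,"turn":0},{"x":0,"y":0,"z":0,"turn":0},{"x":0,"y":0,"z":0,"turn":0},{"x":0,"y":0,"z":0,"turn":0},{"x":0,"y":0,"z":0,"turn":0}]' 20; python3 -m crank '[{"x":0,"y":0,"z":0,"turn":0},{"x":0,"y":0,"z":0,"turn":0}]'
python3 -c "
from plant import manip
s=manip.state();print(s['joint_pos'],s['ft_torque'],s['contact_force'])"
```

```text
time: 4.15
tool_pos: [0.5389, -0.0246, 0.2249]
tool_rot: [0.001, -0.267, 0.964, -0.0]
contact_force: [-2.6, 1.7, 5.5]
gripper_width: 0.512
grasp_force: 63.0
time: 4.35
tool_pos: [0.5389, -0.0246, 0.2248]
tool_rot: [0.001, -0.267, 0.964, -0.0]
contact_force: [-2.3, 0.5, 6.0]
gripper_width: 0.513
grasp_force: 63.0
[-1.83890528e-01 -1.49645379e-01  1.81906656e+00  4.98734043e-04
  1.47096351e+00 -2.29490686e+00] [ 0.31856671  0.49148959 -0.05045226] [-2.29528182  0.47991248  5.96822408]
```

```bash
python3 look.py w2
python3 - <<'E'
from h import *
c=np.load('w2.npz');print(w2px(c,[.538,-.024,.255]))
u,v=w2px(c,[.538,-.024,.255]).astype(int)
p=c['p'][max(0,v-70):v+70,u-80:u+80]
cv2.imwrite('pics/w2c.png',cv2.cvtColor(cv2.resize(p,None,fx=4.2,fy=4.2,interpolation=cv2.INTER_CUBIC),cv2.COLOR_RGB2BGR))
E
```

```text
[263.5027751  281.13284095]
```

View pics/w2c.png

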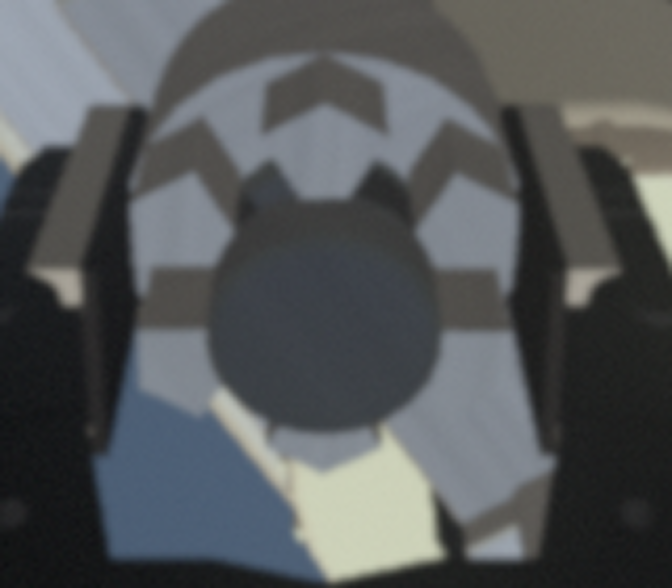

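The crop shows the fingers seated flat on two flats, with the slots exactly along the closing line (row ~298). The tool heading therefore gives the nut angle: turn ≈ 0.055 rad. Now tightening while watching the torque.

```bash
cat > s.py <<'E'
from plant import manip
import numpy as np
s=manip.state();q=s['tool_rot'];h=2*np.degrees(np.arctan2(q[2],q[1]))-90
th=np.radians(124.1-h)
print(round(s['time'],2),'th',round(th%(2*np.pi),3),'j6',round(s['joint_pos'][5],3),'tz',round(s['ft_torque'][2],3),'T',s['ft_torque'].round(2),'F',s['contact_force'].round(1),'p',s['tool_pos'].round(4))
E
R='[{"x":0,"y":0,"z":0,"turn":0.1},{"x":0,"y":0,"z":0,"turn":0.1}]'; unset R
python3 s.py
python3 -m crank '[{"x":0,"y":0,"z":0,"turn":0.1},{"x":0,"y":0,"z":0,"turn":0.1}]' >/dev/null; python3 s.py
python3 -m crank '[{"x":0,"y":0,"z":0,"turn":0.1},{"x":0,"y":0,"z":0,"turn":0}]' >/dev/null; python3 s.py
python3 -m crank '[{"x":0,"y":0,"z":0,"turn":0.1},{"x":0,"y":0,"z":0,"turn":0}]' >/dev/null; python3 s.py
```

```text
4.4 th 0.055 j6 -2.295 tz -0.098 T [ 0.3   0.48 -0.1 ] F [-1.6  1.1  5.7] p [ 0.5389 -0.0246  0.2249]
4.6 th 0.259 j6 -2.091 tz 0.088 T [0.28 0.45 0.09] F [-2.3  0.4  5.5] p [ 0.5389 -0.0247  0.2248]
4.8 th 0.357 j6 -1.993 tz -0.051 T [ 0.24  0.34 -0.05] F [-1.5  0.7  5.9] p [ 0.5389 -0.0247  0.2248]
5.0 th 0.457 j6 -1.893 tz -0.028 T [ 0.19  0.37 -0.03] F [-2.1  0.5  5.3] p [ 0.5389 -0.0248  0.2248]
```

```bash
sed -i "s/'T',/'e6',round(s['joint_efforts'][5],4),'T',/; s/'F',s\['contact_force'\].round(1),//" s.py
python3 s.py
python3 -m crank '[{"x":0,"y":0,"z":0,"turn":0.1},{"x":0,"y":0,"z":0,"turn":0.1}]' >/dev/null; python3 s.py
python3 -m crank '[{"x":0,"y":0,"z":0,"turn":0.1}]' >/dev/null; python3 s.py
python3 -m crank '[{"x":0,"y":0,"z":0,"turn":0.1}]' >/dev/null; python3 s.py
python3 -m crank '[{"x":0,"y":0,"z":0,"turn":0.1}]' >/dev/null; python3 s.py
```

```text
5.0 th 0.457 j6 -1.893 tz -0.028 e6 0.3188 T [ 0.19  0.37 -0.03] p [ 0.5389 -0.0248  0.2248]
5.2 th 0.659 j6 -1.691 tz 0.073 e6 -0.7887 T [0.2  0.32 0.07] p [ 0.539  -0.0249  0.2248]
5.3 th 0.759 j6 -1.591 tz 0.028 e6 -0.7749 T [0.12 0.34 0.03] p [ 0.5389 -0.0249  0.2247]
5.4 th 0.859 j6 -1.491 tz 0.039 e6 -0.7745 T [0.13 0.28 0.04] p [ 0.5389 -0.0249  0.2247]
5.5 th 0.959 j6 -1.391 tz 0.053 e6 -0.7742 T [0.03 0.34 0.05] p [ 0.5389 -0.025   0.2247]
```

```bash
python3 -m crank '[{"x":0,"y":0,"z":0,"turn":0.1}]' >/dev/null; python3 s.py
python3 -m crank '[{"x":0,"y":0,"z":0,"turn":0.1}]' >/dev/null; python3 s.py
python3 -m crank '[{"x":0,"y":0,"z":0,"turn":0.1}]' >/dev/null; python3 s.py
python3 -m crank '[{"x":0,"y":0,"z":0,"turn":0.1}]' >/dev/null; python3 s.py
```

```text
5.6 th 1.059 j6 -1.291 tz 0.065 e6 -0.774 T [0.02 0.31 0.06] p [ 0.5389 -0.025   0.2247]
5.7 th 1.159 j6 -1.191 tz 0.031 e6 -0.774 T [-0.02  0.25  0.03] p [ 0.5389 -0.0251  0.2246]
5.8 th 1.259 j6 -1.091 tz 0.078 e6 -0.7739 T [0.01 0.32 0.08] p [ 0.5389 -0.0251  0.2246]
5.9 th 1.359 j6 -0.991 tz 0.032 e6 -0.7735 T [-0.01  0.34  0.03] p [ 0.5389 -0.0251  0.2246]
```

```bash
python3 -m crank '[{"x":0,"y":0,"z":0,"turn":0.1}]' >/dev/null; python3 s.py
python3 -m crank '[{"x":0,"y":0,"z":0,"turn":0.1}]' >/dev/null; python3 s.py
python3 -m crank '[{"x":0,"y":0,"z":0,"turn":0.1}]' >/dev/null; python3 s.py
```

```text
6.0 th 1.459 j6 -0.891 tz 0.041 e6 -0.7716 T [-0.09  0.33  0.04] p [ 0.5388 -0.0251  0.2246]
6.1 th 1.559 j6 -0.791 tz 0.08 e6 -0.7666 T [-0.1   0.27  0.08] p [ 0.5388 -0.0252  0.2246]
6.2 th 1.659 j6 -0.691 tz 0.017 e6 -0.7579 T [-0.09  0.31  0.02] p [ 0.5387 -0.0252  0.2245]
```

```bash
python3 -m crank '[{"x":0,"y":0,"z":0,"turn":0.1}]' >/dev/null; python3 s.py
python3 -m crank '[{"x":0,"y":0,"z":0,"turn":0.1}]' >/dev/null; python3 s.py
python3 -m crank '[{"x":0,"y":0,"z":0,"turn":0.1}]' >/dev/null; python3 s.py
python3 -m crank '[{"x":0,"y":0,"z":0,"turn":0.1}]' >/dev/null; python3 s.py
```

```text
6.3 th 1.759 j6 -0.591 tz 0.092 e6 -0.7447 T [-0.12  0.33  0.09] p [ 0.5387 -0.0252  0.2245]
6.4 th 1.859 j6 -0.491 tz 0.121 e6 -0.728 T [-0.12  0.36  0.12] p [ 0.5387 -0.0252  0.2245]
6.5 th 1.959 j6 -0.391 tz 0.119 e6 -0.7075 T [-0.12  0.33  0.12] p [ 0.5386 -0.0252  0.2245]
6.6 th 2.059 j6 -0.291 tz 0.167 e6 -0.6828 T [-0.14  0.43  0.17] p [ 0.5386 -0.0252  0.2244]
```

```bash
python3 -m crank '[{"x":0,"y":0,"z":0,"turn":0.1}]' >/dev/null; python3 s.py
python3 -m crank '[{"x":0,"y":0,"z":0,"turn":0.1}]' >/dev/null; python3 s.py
```

```text
6.7 th 2.159 j6 -0.191 tz 0.144 e6 -0.6544 T [-0.16  0.45  0.14] p [ 0.5385 -0.0253  0.2244]
6.8 th 2.259 j6 -0.091 tz 0.167 e6 -0.6219 T [-0.18  0.37  0.17] p [ 0.5385 -0.0252  0.2244]
```

```bash
python3 -m crank '[{"x":0,"y":0,"z":0,"turn":0.05}]' >/dev/null; python3 s.py
python3 -m crank '[{"x":0,"y":0,"z":0,"turn":0.05}]' >/dev/null; python3 s.py
python3 -m crank '[{"x":0,"y":0,"z":0,"turn":0.05}]' >/dev/null; python3 s.py
python3 -m crank '[{"x":0,"y":0,"z":0,"turn":0.05}]' >/dev/null; python3 s.py
```

```text
6.9 th 2.307 j6 -0.043 tz 0.194 e6 -0.0251 T [-0.13  0.45  0.19] p [ 0.5385 -0.0253  0.2244]
7.0 th 2.357 j6 0.007 tz 0.259 e6 -0.185 T [-0.16  0.49  0.26] p [ 0.5385 -0.0252  0.2244]
7.1 th 2.407 j6 0.056 tz 0.248 e6 -0.1734 T [-0.17  0.47  0.25] p [ 0.5385 -0.0253  0.2244]
7.2 th 2.456 j6 0.106 tz 0.248 e6 -0.1541 T [-0.19  0.49  0.25] p [ 0.5384 -0.0253  0.2243]
```

Torque has reached 0.25 N m at a turn of about 2.46. The next slot is at π, so I'll turn on by 0.685.

```bash
python3 -m crank '[{"x":0,"y":0,"z":0,"turn":0.08},{"x":0,"y":0,"z":0,"turn":0.08},{"x":0,"y":0,"z":0,"turn":0.08},{"x":0,"y":0,"z":0,"turn":0.08}]' >/dev/null; python3 s.py
python3 -m crank '[{"x":0,"y":0,"z":0,"turn":0.08},{"x":0,"y":0,"z":0,"turn":0.08},{"x":0,"y":0,"z":0,"turn":0.08}]' >/dev/null; python3 s.py
python3 -m crank '[{"x":0,"y":0,"z":0,"turn":0.08},{"x":0,"y":0,"z":0,"turn":0.045}]' >/dev/null; python3 s.py
python3 -m crank '[{"x":0,"y":0,"z":0,"turn":0},{"x":0,"y":0,"z":0,"turn":0}]' ; python3 s.py; python3 look.py w3
python3 - <<'E'
from h import *
c=np.load('w3.npz')
u,v=w2px(c,[.538,-.024,.255]).astype(int)
p=c['p'][v-70:v+70,u-80:u+80]
cv2.imwrite('pics/w3c.png',cv2.cvtColor(cv2.resize(p,None,fx=4.2,fy=4.2,interpolation=cv2.INTER_CUBIC),cv2.COLOR_RGB2BGR))
E
```

```text
7.6 th 2.777 j6 0.427 tz 0.337 e6 -0.2363 T [-0.23  0.57  0.34] p [ 0.5383 -0.0252  0.2243]
7.9 th 3.017 j6 0.667 tz 0.541 e6 -0.0948 T [-0.16  0.58  0.54] p [ 0.5382 -0.0252  0.2242]
8.1 th 3.141 j6 0.791 tz 0.645 e6 0.3677 T [-0.17  0.55  0.64] p [ 0.5382 -0.0251  0.2241]
time: 8.3
tool_pos: [0.5382, -0.0251, 0.2242]
tool_rot: [0.0, 0.956, 0.294, -0.0]
contact_force: [-5.3, -0.6, 5.5]
gripper_width: 0.508
grasp_force: 63.0
8.3 th 3.14 j6 0.79 tz -0.157 e6 -0.1402 T [-0.22  0.76 -0.16] p [ 0.5382 -0.0251  0.2242]
```

View pics/w3c.png

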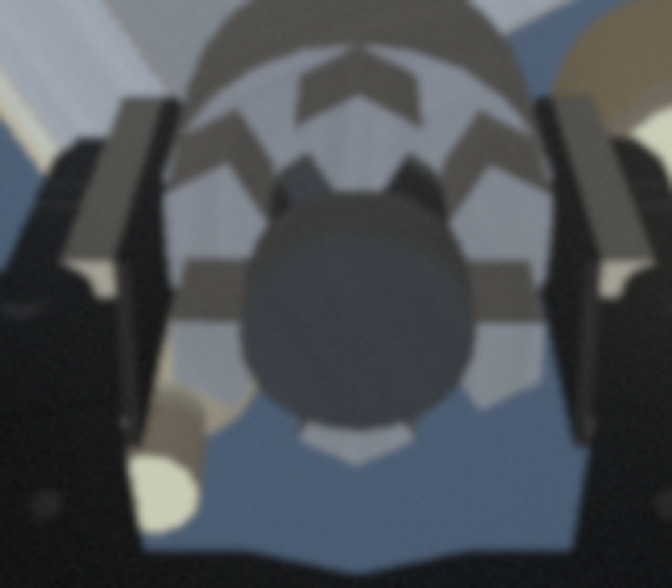

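The slots are still along the fingers (row ~290), so the nut is at π. I'll release, rise and go above the area behind the knob.

```bash
python3 -m crank '[{"x":0,"y":0,"z":0,"turn":0},{"x":0,"y":0,"z":0,"turn":0},{"x":0,"y":0,"z":0,"turn":0},{"x":0,"y":0,"z":0,"turn":0},{"x":0,"y":0,"z":0,"turn":0}]' 95; python3 s.py
python3 -m crank '[{"x":0,"y":0,"z":-3,"turn":0},{"x":0,"y":0,"z":-4,"turn":0},{"x":0,"y":0,"z":-4,"turn":0},{"x":0,"y":0,"z":-2,"turn":0},{"x":0,"y":0,"z":0,"turn":-0.13}]' >/dev/null
python3 -m crank '[{"x":0,"y":0,"z":0,"turn":-0.13},{"x":0,"y":0,"z":0,"turn":-0.13},{"x":0,"y":0,"z":0,"turn":-0.134},{"x":0,"y":0,"z":0,"turn":0},{"x":0,"y":0,"z":0,"turn":0}]' 0; python3 s.py
```

```text
time: 8.85
tool_pos: [0.5386, -0.0247, 0.2232]
tool_rot: [-0.0, 0.956, 0.294, 0.0]
contact_force: [0.2, -0.4, 0.2]
gripper_width: 0.952
grasp_force: 0.0
8.85 th 3.14 j6 0.79 tz -0.066 e6 -0.0009 T [ 0.02 -0.   -0.07] p [ 0.5386 -0.0247  0.2232]
time: 9.85
tool_pos: [0.5386, -0.0247, 0.3533]
tool_rot: [0.0, 0.848, 0.53, 0.0]
contact_force: [0.0, 0.2, 0.5]
gripper_width: 0.093
grasp_force: 0.0
9.85 th 2.619 j6 0.269 tz 0.001 e6 -0.0315 T [-0.01  0.    0.  ] p [ 0.5386 -0.0247  0.3533]
```

```bash
python3 -m crank '[{"x":4,"y":0,"z":0,"turn":0},{"x":4,"y":0,"z":0,"turn":0},{"x":4,"y":0,"z":0,"turn":0},{"x":4,"y":0,"z":0,"turn":0},{"x":3.3,"y":0,"z":0,"turn":0}]'
python3 -m crank '[{"x":0,"y":0,"z":0,"turn":0},{"x":0,"y":0,"z":0,"turn":0}]'; python3 look.py w4
```

```text
time: 10.35
tool_pos: [0.6231, 0.151, 0.3531]
tool_rot: [-0.0, 0.847, 0.531, 0.0]
contact_force: [0.7, -0.6, -0.1]
gripper_width: -0.002
grasp_force: 0.0
time: 10.55
tool_pos: [0.6224, 0.1494, 0.3528]
tool_rot: [-0.0, 0.847, 0.531, -0.001]
contact_force: [0.6, 0.1, 0.4]
gripper_width: -0.001
grasp_force: 0.0
```

View pics/w4.png

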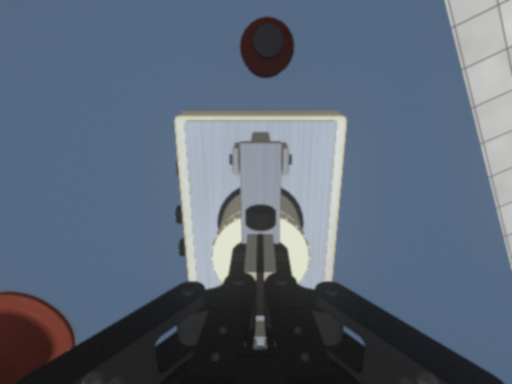

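The view from behind shows the knob at (261,217), with the bar vertical in the picture, so the tool is square to it.

Run:
```python
from h import *
c=np.load('w4.npz');d=c['d']
t=np.array([.6224,.1494]);a=np.radians(64.1);Y=np.array([np.cos(a),np.sin(a)]);P=np.array([-Y[1],Y[0]])
T=np.linalg.inv(c['world_to_cam'])
m=(c['p'].max(2)<70);ys,xs=np.mgrid[:384,:512]
m&=(ys>195)&(ys<238)&(xs>235)&(xs<290)&(d>0)
u,v,z=xs[m],ys[m],d[m]
w=(T[:3,:3]@(np.linalg.inv(c['mtx'])@np.c_[u,v,np.ones(len(u))].T*z)).T+T[:3,3]
w=w[(w[:,2]>.23)&(w[:,2]<.27)]
q=w[:,:2]-t
print(len(w),np.percentile(q@Y,[2,25,50,75,98]).round(4),np.percentile(q@P,[2,50,98]).round(4),np.percentile(w[:,2],[2,50,98]).round(3))
print(px2w(c,261,217,.248)[:2])
```

```text
593 [-0.0333 -0.0285 -0.0235 -0.0202 -0.0195] [-0.0134 -0.0012  0.0101] [0.244 0.259 0.263]
[0.61182833 0.12280777]
```

```bash
python3 -m crank '[{"x":0,"y":0.15,"z":3.5,"turn":0},{"x":0,"y":0,"z":3.5,"turn":0},{"x":0,"y":0,"z":2.5,"turn":0},{"x":0,"y":0,"z":1.8,"turn":0},{"x":0,"y":0,"z":0,"turn":0}]'
python3 -m crank '[{"x":-0.6,"y":0,"z":0,"turn":0},{"x":0,"y":0,"z":0,"turn":0}]'
python3 -m crank '[{"x":-0.2,"y":0,"z":0,"turn":0}]';python3 -m crank '[{"x":-0.2,"y":0,"z":0,"turn":0}]';python3 -m crank '[{"x":-0.2,"y":0,"z":0,"turn":0}]'
```

```text
time: 11.1
tool_pos: [0.6221, 0.1472, 0.2371]
tool_rot: [-0.001, 0.848, 0.531, -0.002]
contact_force: [-0.3, 0.1, 0.6]
gripper_width: -0.003
grasp_force: 0.0
time: 11.3
tool_pos: [0.622, 0.1422, 0.2429]
tool_rot: [0.001, 0.847, 0.531, 0.002]
contact_force: [0.5, 0.0, -0.3]
gripper_width: 0.001
grasp_force: 0.0
time: 11.4
tool_pos: [0.6213, 0.141, 0.2427]
tool_rot: [0.001, 0.847, 0.531, 0.002]
contact_force: [-0.9, -0.8, -0.1]
gripper_width: 0.001
grasp_force: 0.0
time: 11.5
tool_pos: [0.6203, 0.1396, 0.2421]
tool_rot: [0.0, 0.847, 0.532, 0.002]
contact_force: [0.4, 0.8, 1.7]
gripper_width: -0.002
grasp_force: 1.1
time: 11.6
tool_pos: [0.6193, 0.1379, 0.2418]
tool_rot: [0.0, 0.847, 0.532, 0.002]
contact_force: [0.7, 2.5, 1.5]
gripper_width: 0.003
grasp_force: 1.1
```

```bash
cat > t.py <<'E'
from plant import manip
import numpy as np
s=manip.state();a=np.radians(64.1);Y=np.array([np.cos(a),np.sin(a)])
print(round(s['time'],2),'s',((s['tool_pos'][:2]-[.5384,-.0249])@Y*1e3).round(1),'lat',((s['tool_pos'][:2]-[.5384,-.0249])@[-Y[1],Y[0]]*1e3).round(1),'push',(s['contact_force'][:2]@Y).round(1),s['contact_force'].round(1))
E
python3 -m crank '[{"x":-0.6,"y":0,"z":0,"turn":0},{"x":-0.6,"y":0,"z":0,"turn":0},{"x":-0.6,"y":0,"z":0,"turn":0},{"x":-0.6,"y":0,"z":0,"turn":0},{"x":-0.6,"y":0,"z":0,"turn":0}]'>/dev/null;python3 t.py
python3 -m crank '[{"x":-0.3,"y":0,"z":0,"turn":0},{"x":-0.2,"y":0,"z":0,"turn":0}]'>/dev/null;python3 t.py
python3 -m crank '[{"x":-0.15,"y":0,"z":0,"turn":0}]'>/dev/null;python3 t.py
python3 -m crank '[{"x":-0.15,"y":0,"z":0,"turn":0}]'>/dev/null;python3 t.py
```

```text
12.1 s 150.6 lat -1.2 push 2.1 [0.5 2.1 1.3]
12.3 s 145.8 lat -1.2 push 2.3 [1.5 1.8 1.3]
12.4 s 144.5 lat -1.2 push 3.3 [1.3 3.  1.2]
12.5 s 143.2 lat -1.2 push 2.5 [1.2 2.3 2.1]
```

```bash
python3 -m crank '[{"x":-0.15,"y":0,"z":0,"turn":0}]'>/dev/null;python3 t.py
python3 -m crank '[{"x":-0.15,"y":0,"z":0,"turn":0}]'>/dev/null;python3 t.py
python3 -m crank '[{"x":-0.15,"y":0,"z":0,"turn":0}]'>/dev/null;python3 t.py
```

```text
12.6 s 141.7 lat -1.2 push 1.5 [0.1 1.7 1.7]
12.7 s 140.2 lat -1.2 push 2.2 [1.3 1.9 1.6]
12.8 s 138.6 lat -1.2 push 2.2 [1.6 1.7 1.2]
```

```bash
python3 -m crank '[{"x":-0.2,"y":0,"z":0,"turn":0}]'>/dev/null;python3 t.py
python3 -m crank '[{"x":-0.2,"y":0,"z":0,"turn":0}]'>/dev/null;python3 t.py
python3 -m crank '[{"x":-0.2,"y":0,"z":0,"turn":0}]'>/dev/null;python3 t.py
```

```text
12.9 s 136.6 lat -1.2 push 2.4 [1.5 1.9 1.4]
13.0 s 134.5 lat -1.2 push 2.4 [0.6 2.3 1.1]
13.1 s 132.5 lat -1.2 push 2.3 [0.9 2.1 0.1]
```

The pin is past the tooth position and still sliding at about 2 N. Continuing to home.

```bash
python3 -m crank '[{"x":-0.2,"y":0,"z":0,"turn":0},{"x":-0.2,"y":0,"z":0,"turn":0}]'>/dev/null;python3 t.py
python3 -m crank '[{"x":-0.2,"y":0,"z":0,"turn":0},{"x":-0.2,"y":0,"z":0,"turn":0}]'>/dev/null;python3 t.py
python3 -m crank '[{"x":-0.2,"y":0,"z":0,"turn":0}]'>/dev/null;python3 t.py
python3 -m crank '[{"x":-0.15,"y":0,"z":0,"turn":0}]'>/dev/null;python3 t.py
python3 -m crank '[{"x":-0.1,"y":0,"z":0,"turn":0}]'>/dev/null;python3 t.py
```

```text
13.3 s 128.5 lat -1.2 push 2.3 [0.6 2.3 2.1]
13.5 s 124.5 lat -1.2 push 2.3 [0.9 2.2 0.4]
13.6 s 122.5 lat -1.2 push 1.3 [-0.1  1.5  0.8]
13.7 s 121.0 lat -1.3 push 4.4 [1.7 4.1 0.8]
13.8 s 121.1 lat -1.2 push 7.7 [ 3.7  6.7 -0.7]
```

```bash
python3 -m crank '[{"x":-0.1,"y":0,"z":0,"turn":0}]'>/dev/null;python3 t.py
python3 -m crank '[{"x":-0.1,"y":0,"z":0,"turn":0}]'>/dev/null;python3 t.py
```

```text
13.9 s 121.0 lat -1.2 push 10.9 [ 5.2  9.6 -1.4]
14.0 s 121.0 lat -1.2 push 13.4 [ 6.7 11.6 -2.3]
```

The pin stopped hard after about 65 mm, at the expected end of travel. I'll back off, rise and check.

```bash
python3 -m crank '[{"x":0.6,"y":0,"z":0,"turn":0},{"x":0.8,"y":0,"z":0,"turn":0},{"x":0,"y":0,"z":0,"turn":0}]'
python3 -m crank '[{"x":0,"y":0,"z":-4,"turn":0},{"x":0,"y":0,"z":-4,"turn":0},{"x":0,"y":0,"z":-4,"turn":0},{"x":-4,"y":0,"z":-3,"turn":0},{"x":-4,"y":0,"z":-3,"turn":0}]'>/dev/null
python3 -m crank '[{"x":-4,"y":0,"z":0,"turn":0},{"x":-3,"y":0,"z":0,"turn":0},{"x":0,"y":0,"z":0,"turn":0},{"x":0,"y":0,"z":0,"turn":0}]'; python3 look.py w5
python3 - <<'E'
from h import *
c=np.load('w5.npz');Y=np.array([.4368,.8996])
a=w2px(c,[.5384,-.0249,.25]);b=w2px(c,[*(np.array([.5384,-.0249])+.11*Y),.25]);print(a,b)
u,v=((a+b)/2).astype(int);v=max(v,70)
p=c['p'][max(v-75,0):v+75,max(u-70,0):u+70]
cv2.imwrite('pics/w5c.png',cv2.cvtColor(cv2.resize(p,None,fx=4,fy=4,interpolation=cv2.INTER_CUBIC),cv2.COLOR_RGB2BGR))
E
```

```text
time: 14.3
tool_pos: [0.5973, 0.0937, 0.2399]
tool_rot: [0.0, 0.847, 0.532, -0.001]
contact_force: [-0.7, 0.3, 0.2]
gripper_width: -0.0
grasp_force: 0.0
time: 15.2
tool_pos: [0.5318, -0.0421, 0.4202]
tool_rot: [-0.0, 0.847, 0.531, -0.0]
contact_force: [-0.4, -0.4, 0.4]
gripper_width: -0.0
grasp_force: 0.0
[257.33104328 151.12190207] [257.13175617  35.67226304]
```

View pics/w5c.png

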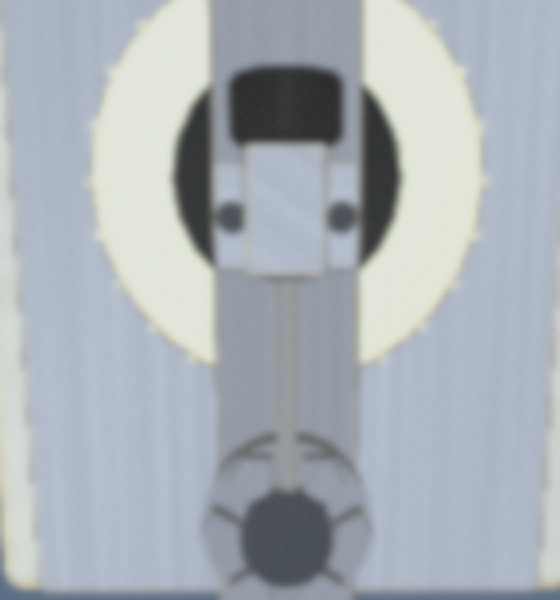

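The crop shows the knob flush against the guide block (row ~142). The pin (column 288) runs through the nut's slot into the stud at (287,490), and the slots are square to the bar.

```bash
python3 -c "
from plant import manip
print(manip.job_done())"
```

```text
the job is handed in; nothing more can be done
None
```

The job is handed in: the nut passed 0.25 N m at about 2.2–2.45 rad and was turned on to the next slot at π (about 0.6 N m there), and the pin slid in at about 2 N until its knob met the guide block; the bottles and the jar beside the shaker were not touched.

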